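# Find the tin with the hold-down weight

### The job

One of the three identical closed metal tins on the print table holds the steel hold-down weight, the other two are almost empty. Lift them to find the heavy one, and stand it upright on the floor of the shallow wooden tray beside the printing screen. The other two tins must end up standing upright where they were, within about three centimetres.

Things in the scene. Friction and masses are not known exactly. Their poses are not given: they have to be found in the camera images.
- tin_a: closed square tin of bare grey metal, 58 x 58 x 72 high, lid fixed; the three tins look alike. One of them, a different one each time whatever its name, weighs 0.44 to 0.62 kg in all, the other two 0.11 kg. Origin: centre of its underside, z up, x and y square to its side faces. Stands on the table, turned up to 30 degrees, 140 or more from the next tin's centre.
- tin_b: same look and size as tin_a, same origin and axes; empty or loaded. Any tin may be gripped firmly across either pair of opposite side faces
- tin_c: same look and size as tin_a, same origin and axes; empty or loaded. Any tin may be gripped firmly across either pair of opposite side faces
- tray: shallow fixed tray of pale wood between the tins and the metal-framed printing screen (25 high): 150 x 150 outside, rim 20 high and 7 thick, inner floor 136 x 136, 7.0 above the table. Origin: centre of its underside on the table, x and y along its sides. Ink jars, squeegee and tape, all under 90 high, lie beyond, 130 or more from the centres of tins and tray.
Things that resemble listed ones, but are neither listed nor needed, are in the scene too. What is shaped like the tin_b but black or green is not meant.

How it is judged:
By the outcome, as a careful person would: the job done as asked, in the order asked, and still so for the second after the job is handed in, with the robot touching nothing.
It also fails if it takes over 64 s, if anything falls off the work surface, if the arm or the gripper's body presses on something with over 40 N, if the wrist force passes 120 N, or if a joint passes its speed limit or range.

### The arm

A 6-joint arm with a two-finger parallel gripper is mounted at the origin on the work surface. World frame = base frame: x ahead of the robot, y to its left, z up, the work surface at z = 0. Lengths are in mm, angles in rad, forces in N, time in s.
With the tool pointing down it reaches from about 400 to 925 mm from the base axis. Payload 12.5 kg.
Tool frame: the origin (TCP) lies at the centre of the arm's flange, where the gripper is bolted on; the fingertips stand 190 mm ahead of it and the grasp point (between the pads) lies 171 mm ahead of it; z points along the fingers, y is the direction in which the jaws open and shut (so a half turn about z gives the same grasp; the last joint's range is limited). The gripper opens to 95 mm and grips with 3 to 60 N. Pads are 20 mm wide; open, the fingers measure 119 mm over their backs; the gripper's body (75 mm by 180 mm) begins 59 mm behind the grasp point.
Start: joints at [-1.246, 0.491, 1.559, -0, 1.092, -0.106], TCP at [261.017, -567.886, 404.761] pointing down, gripper open.
Joint ranges: [-3.1, 3.1], [-0.84, 2.19], [0.05, 2.79], [-1.13, 4.28], [0.06, 2.93], [-2.69, 2.69]. Speed limits (rad/s): [2.22, 2.22, 2.79, 3.14, 3.14, 3.14].

### API

Orientations are given as [roll, pitch, yaw] about the fixed x, y, z axes, in that order (R = Rz(yaw) Ry(pitch) Rx(roll)).
In Python, from cell import env gives the robot as it stands.
- The arm moves only by the shell command python3 -m pendant 'ROWS'. ROWS is JSON, a list of rows, each an object of numbers: "x", "y", "z": the shift along the tool's x, y, z in units of 150 mm (1.0 is 150 mm); "rx", "ry", "rz": the turn, a rotation vector about the tool's x, y, z in units of 45 degrees (1.0 is 45 degrees); "jaw": the opening, from 0 (shut) to 1 (fully open). In form: [{"x": .., "y": .., "z": .., "rx": .., "ry": .., "rz": .., "jaw": ..}, ...]. A call has 1 to 10 rows; each row is the pose to reach, as a shift and turn from the pose commanded when the call began, along the tool's axes at that moment; what a row does not reach only later rows make up. A row lasts 1/8 s, in which the tool goes at most 62.5 mm and 10.7 degrees, less where a joint would pass 70% of its speed; a pose out of reach is approached as far as the arm can. A call with a number of a shift or a turn outside -1 to 1 is refused whole. A call with a gripper value outside its range is refused whole. The fingers move at their own pace and stop on an object; the grip force is fixed at half the most. Time passes only in rows, so rows that repeat a pose let the fingers close. It gives the time, the measured TCP pose, the force and the opening at its end, in the units of the state.
- env.state(): the state, without advancing time (a new reading comes with each control period).
- env.read_camera(name): name is "side" or "top" or "wrist"; returns a dict with "img" (420x560x3 uint8, red, green, blue), "fx", "fy", "cx", "cy" (pixels), "rvec" (rotation vector, rad) and "tvec" (3), from world to camera coordinates, as OpenCV has them. Camera axes: x right, y down, z forward; pixel columns grow to the right and rows downward; lengths in mm; the calibration is good to about 2 mm. A picture is of the moment at which its call begins. There is no depth.
- env.job_done(): hands the job in, once; it reports no verdict.
The state is a dict: "t": time; "joints": joint angles; "qvel": joint speeds; "tau": joint torques, N m; "eef_pos": TCP position; "tcp_rot": TCP orientation; "ft_force": force on the tool from outside, world axes, zero at the start; "moment": the same for the moment, N m; "opening": opening from 0.0 (shut) to 1.0 (fully open).
Only numpy, scipy, OpenCV 4.12 (cv2) and the standard library are available. Lean on these libraries where they do the work, as an engineer would, in place of code of your own. Each camera call takes 0.05 s, during which the arm holds its last target.

## Working session

There is one attempt and no reset: what is moved stays moved. The work goes in short steps, Python scripts to look and compute and a shell command to move; the robot and the scene stay as the last step left them, time stands still between calls to the robot, and variables do not carry over. Pictures are saved under pics/ and viewed, and the job is handed in when it is done.

```bash
mkdir -p pics; ls; python3 - <<'E'
from cell import env
import cv2
s=env.state();print(s)
for n in("top","side","wrist"):
    c=env.read_camera(n);cv2.imwrite(f"pics/{n}0.png",c["img"][:,:,::-1]);print(n,{k:c[k] for k in c if k!="img"})
E
```

```text
pics
{'t': 0.0, 'joints': array([-1.24559097e+00,  4.91532264e-01,  1.55948777e+00, -2.37129529e-05,
        1.09167916e+00, -1.05597108e-01]), 'qvel': array([-0.0013774 ,  0.00061645, -0.00113181, -0.00017098,  0.0014453 ,
        0.00073304]), 'tau': array([-2.65246243e-03, -6.12657952e+01, -2.58187222e+01,  6.91902498e-02,
        4.81892901e-02, -1.14704967e-04]), 'eef_pos': array([ 261.00504573, -567.83818193,  404.16539073]), 'tcp_rot': array([-3.14049006e+00, -9.57164548e-05,  4.30813356e-01]), 'ft_force': array([ 0.08208177,  0.40543819, -0.18792068]), 'moment': array([0.02356539, 0.02178974, 0.01783464]), 'opening': 1.0009713940083755}
top {'fx': 400.58388038904064, 'fy': 400.58388038904064, 'cx': 271.81626956987117, 'cy': 210.06725103157532, 'rvec': array([ 2.15535563, -2.14574989,  0.15065793]), 'tvec': array([  1.8680918 , 564.21595056, 861.55720991])}
side {'fx': 410.30133207360376, 'fy': 410.30133207360376, 'cx': 279.67323829342666, 'cy': 214.2470328630362, 'rvec': array([ 0.37094264, -2.77239334,  1.21244797]), 'tvec': array([543.67094797, 134.73414051, 717.51562704])}
wrist {'fx': 294.70483757245825, 'fy': 294.70483757245825, 'cx': 275.6150085048335, 'cy': 215.8668372302252, 'rvec': array([-2.44761199,  1.56844217,  0.21625571]), 'tvec': array([-623.76207526,  -30.38794828,  391.7724602 ])}
```

View pics/top0.png

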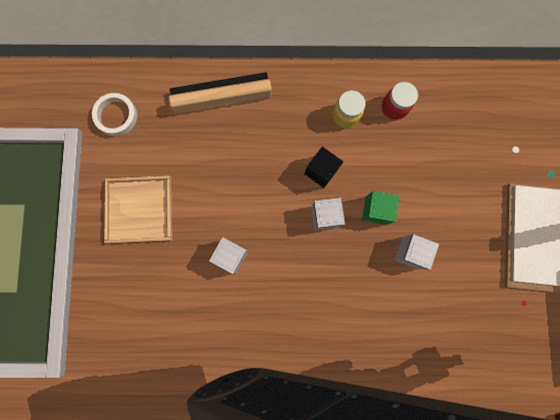

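View pics/side0.png

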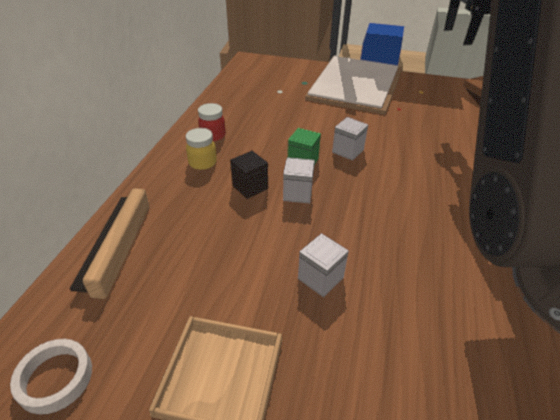

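View pics/wrist0.png

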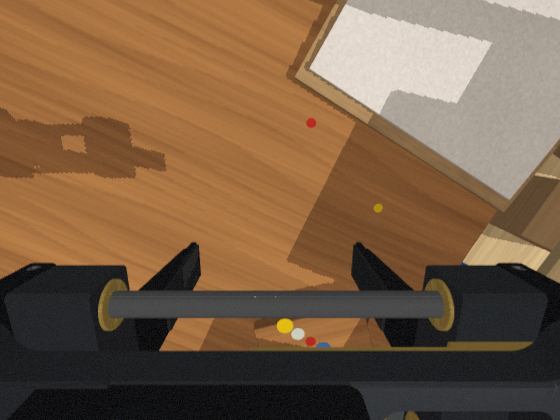

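The top view shows three grey tins at about (228,256), (328,213) and (418,251). The black block (323,167) and green block (381,207) are decoys, and the tray is at (138,209). Next I'll measure corners in both views.

```bash
cat > h.py <<'E'
import numpy as np,cv2
def P(c):
    R=cv2.Rodrigues(np.array(c["rvec"]))[0];K=np.array([[c["fx"],0,c["cx"]],[0,c["fy"],c["cy"]],[0,0,1]]);return K,R,np.array(c["tvec"])
def ray(c,uv,z):
    K,R,t=P(c);o=-R.T@t;d=R.T@np.linalg.inv(K)@np.array([uv[0],uv[1],1.]);return o+d*(z-o[2])/d[2]
def proj(c,p):
    K,R,t=P(c);q=K@(R@np.array(p,float)+t);return q[:2]/q[2]
def tri(c1,u1,c2,u2):
    Ms=[]
    for c in(c1,c2):
        K,R,t=P(c);Ms.append(K@np.c_[R,t])
    X=cv2.triangulatePoints(Ms[0],Ms[1],np.array(u1,float).reshape(2,1),np.array(u2,float).reshape(2,1)).ravel();return X[:3]/X[3]
E
python3 - <<'E'
from cell import env
from h import *
for n,boxes in(("top",[(228,256),(328,213),(418,251)]),("side",[(323,262),(298,180),(350,138)])):
    c=env.read_camera(n);img=c["img"][:,:,::-1]
    hsv=cv2.cvtColor(np.ascontiguousarray(img),cv2.COLOR_BGR2HSV)
    print(n,"cam",-P(c)[1].T@P(c)[2])
    crops=[]
    for (u,v) in boxes:
        r=28 if n=="side" else 26
        crops.append(cv2.resize(img[v-r:v+r,u-r:u+r],(266,266),interpolation=cv2.INTER_CUBIC))
        h=hsv[v-r:v+r,u-r:u+r]
        for th in (130,165,185,200):
            m=((h[...,1]<60)&(h[...,2]>th)).astype(np.uint8)
            k,_=cv2.findContours(m,0,2);k=max(k,key=cv2.contourArea)
            q=cv2.minAreaRect(k);b=cv2.boxPoints(q)+[u-r,v-r]
            print((u,v),th,cv2.contourArea(k),np.round(b,1).tolist())
            if n=="top":
                w=np.array([ray(c,x,72) for x in b]);print("   ",w.mean(0).round(1),[np.linalg.norm(w[i]-w[i-1]).round(1) for i in range(2)],np.degrees(np.arctan2(*(w[1]-w[0])[[1,0]])).round(1))
    cv2.imwrite(f"pics/{n}_crops.png",np.hstack(crops))
E
```

```text
top cam [440.11469883   5.60983569 931.07010273]
(228, 256) 130 741.0 [[208.2, 260.8], [221.6, 236.2], [247.7, 250.4], [234.3, 275.0]]
    [461.4  97.5  72. ] [np.float64(63.3), np.float64(59.2)] -27.6
(228, 256) 165 687.5 [[208.9, 260.4], [222.2, 236.4], [245.6, 249.3], [232.2, 273.4]]
    [462.9  99.   72. ] [np.float64(57.0), np.float64(58.1)] -28.0
(228, 256) 185 640.0 [[209.3, 260.2], [222.1, 237.3], [245.2, 250.1], [232.4, 273.0]]
    [462.3  99.   72. ] [np.float64(56.4), np.float64(55.4)] -28.0
(228, 256) 200 88.5 [[212.7, 264.3], [218.9, 248.8], [238.7, 256.7], [232.5, 272.2]]
    [450.9 102.1  72. ] [np.float64(45.5), np.float64(35.2)] -20.7
(328, 213) 130 687.0 [[314.2, 200.1], [341.2, 196.8], [344.5, 223.9], [317.4, 227.2]]
    [ 556.1 -120.    72. ] [np.float64(59.5), np.float64(59.4)] -82.8
(328, 213) 165 642.5 [[314.1, 200.7], [340.3, 197.0], [344.1, 223.4], [317.9, 227.2]]
    [ 556.  -119.5   72. ] [np.float64(58.2), np.float64(57.7)] -81.5
(328, 213) 185 597.0 [[314.5, 201.1], [340.4, 197.8], [343.5, 223.1], [317.7, 226.3]]
    [ 556.  -119.4   72. ] [np.float64(55.
[... 1219 characters left out ...]
.5 [[283.4, 173.9], [285.1, 156.7], [313.6, 159.6], [311.9, 176.8]]
(298, 180) 165 397.0 [[283.7, 173.6], [285.2, 157.7], [313.2, 160.3], [311.6, 176.3]]
(298, 180) 185 347.0 [[283.9, 173.7], [284.7, 158.4], [312.4, 159.8], [311.6, 175.1]]
(298, 180) 200 112.5 [[289.2, 170.5], [290.4, 159.2], [309.2, 161.2], [307.9, 172.5]]
(350, 138) 130 293.5 [[334.7, 126.9], [339.4, 113.8], [367.4, 124.0], [362.6, 137.0]]
(350, 138) 165 243.5 [[335.8, 126.6], [340.0, 114.7], [366.0, 124.0], [361.7, 135.9]]
(350, 138) 185 42.5 [[345.6, 128.2], [348.6, 119.2], [360.9, 123.3], [357.9, 132.3]]Traceback (most recent call last):
  File "<stdin>", line 14, in <module>
ValueError: max() iterable argument is empty
```

View pics/top_crops.png

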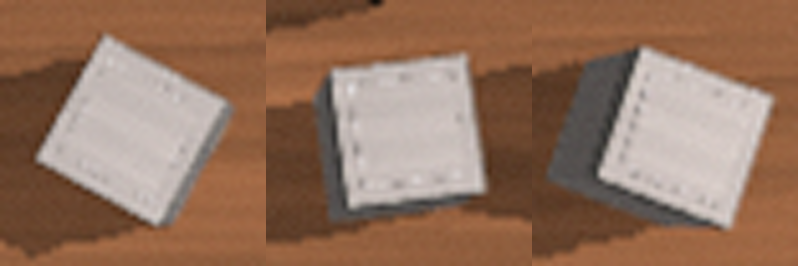

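The enlarged crops show three bare grey tins with square lids, and no black or green ones among them. At z=72 the lids measure about 58 mm, which fits. Next: lid heights by triangulation, and the tray.

```bash
python3 - <<'E'
from cell import env
from h import *
C={n:env.read_camera(n) for n in("top","side")}
def cen(n,u,v,th,r=27):
    img=np.ascontiguousarray(C[n]["img"]);h=cv2.cvtColor(img,cv2.COLOR_RGB2HSV)[v-r:v+r,u-r:u+r]
    m=((h[...,1]<60)&(h[...,2]>th)).astype(np.uint8)
    k,_=cv2.findContours(m,0,2);k=max(k,key=cv2.contourArea);M=cv2.moments(k);return np.array([M["m10"]/M["m00"]+u-r,M["m01"]/M["m00"]+v-r])
for a,b in zip([(228,256),(328,213),(418,251)],[(323,262),(298,180),(350,138)]):
    ua=cen("top",*a,165);ub=cen("side",*b,155);X=tri(C["top"],ua,C["side"],ub);print(ua,ub,X.round(1),"reproj",(proj(C["top"],X)-ua).round(1),"reach",np.hypot(X[0],X[1]).round())
t=C["top"]["img"][160:260,85:190,::-1];s=C["side"]["img"][305:420,140:300,::-1]
cv2.imwrite("pics/tray_t.png",cv2.resize(t,None,fx=5,fy=5,interpolation=2));cv2.imwrite("pics/tray_s.png",cv2.resize(s,None,fx=5,fy=5,interpolation=2))
E
```

```text
[227.19040698 254.98110465] [323.63736903 251.16065192] [462.1  99.   72.8] reproj [0.  0.2] reach 473.0
[329.10268439 212.17435496] [298.49161554 166.96278119] [ 555.3 -119.6   72. ] reproj [0.  0.1] reach 568.0
[421.6119186  251.27931202] [351.18283582 125.41044776] [ 471.8 -315.8   72.3] reproj [0.  0.2] reach 568.0
```

View pics/tray_t.png

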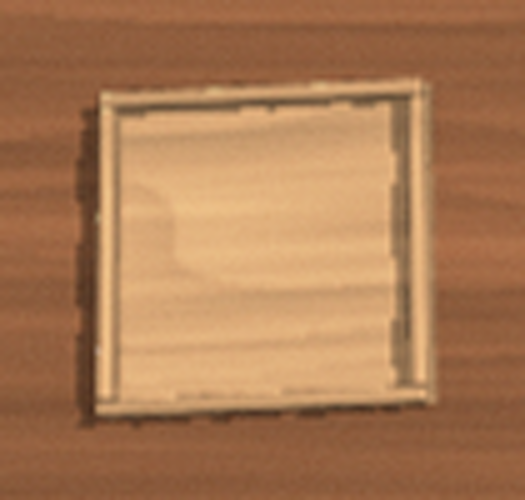

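View pics/tray_s.png

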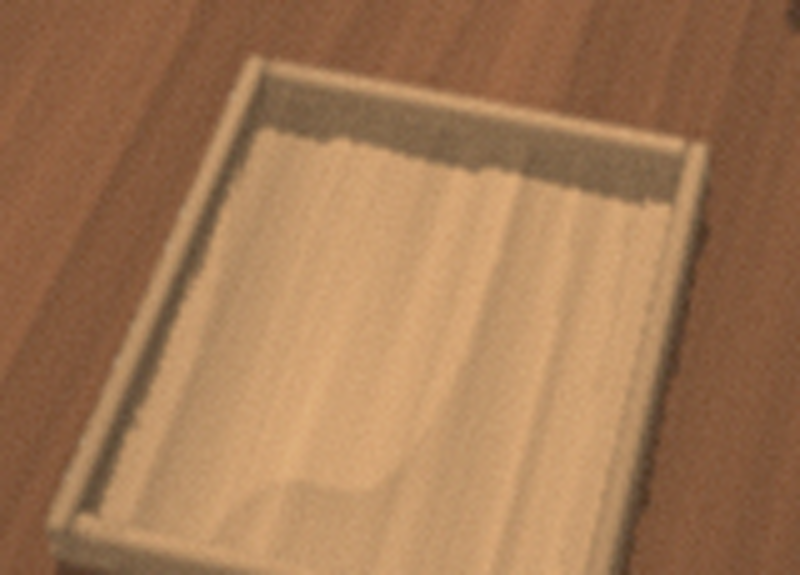

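```bash
cat > go.py <<'E'
import sys,numpy as np
from cell import env
s=env.state();p=s["eef_pos"];r=s["tcp_rot"]
from scipy.spatial.transform import Rotation as Ro
R=Ro.from_euler("xyz",r)
t=[float(a) for a in sys.argv[1:5]]
T=Ro.from_euler("xyz",[np.pi,0,np.radians(t[3])])
print("t",s["t"],"p",p.round(1),"rpy",np.degrees(r).round(2),"f",s["ft_force"].round(2),"op",round(s["opening"],3),"q",s["joints"].round(2))
print("shift",(R.inv().apply(np.array(t[:3])-p)/150).round(3),"turn",(np.degrees((R.inv()*T).as_rotvec())/45).round(3))
E
python3 - <<'E'
from cell import env
from h import *
C={n:env.read_camera(n) for n in("top","side")}
T={"TL":(105.2,178.6),"TR":(170.4,176.2),"BR":(172.2,240.4),"BL":(104.4,242.4)};S={"TL":(150.4,410),"TR":(190.4,316.6),"BR":(281.4,334.4)}
for k in S: print(k,tri(C["top"],T[k],C["side"],S[k]).round(1))
w={k:ray(C["top"],T[k],20) for k in T};print({k:w[k].round(1) for k in w},np.mean(list(w.values()),0).round(1))
print("side ray",{k:ray(C["side"],S[k],20).round(1) for k in S})
print("black",ray(C["top"],(325,163),72),"green",ray(C["top"],(382,206),72))
E
python3 go.py 472 -316 300 67.5
```

```text
TL [636.9 390.3  20.9]
TR [645.8 241.3  15.4]
BR [497.5 232.1  13. ]
{'TL': array([638.8, 391.2,  20. ]), 'TR': array([645.2, 240.2,  20. ]), 'BR': array([496.3, 230.3,  20. ]), 'BL': array([491. , 383.9,  20. ])} [567.8 311.4  20. ]
side ray {'TL': array([635.7, 390. ,  20. ]), 'TR': array([643.6, 243.9,  20. ]), 'BR': array([497.2, 236.3,  20. ])}
black [ 664.78554329 -112.2106522    72.        ] green [ 569.62777424 -234.56402837   72.        ]
t 0.45 p [ 261.  -567.9  404.7] rpy [-180.     -0.     24.68] f [-1.26 -0.52 -0.43] op 0.999 q [-1.25  0.49  1.56  0.    1.09 -0.11]
shift [ 1.979 -0.939  0.698] turn [ 0.    -0.    -0.952]
```

```bash
python3 -m pendant '[{"x":0.33,"y":-0.16,"z":0.1,"jaw":1},{"x":0.67,"y":-0.32,"z":0.2,"jaw":1},{"x":1,"y":-0.47,"z":0.3,"jaw":1}]'
python3 -m pendant '[{"x":0.25,"y":-0.12,"z":0.1,"rz":-0.23,"jaw":1},{"x":0.5,"y":-0.24,"z":0.2,"rz":-0.46,"jaw":1},{"x":0.75,"y":-0.36,"z":0.3,"rz":-0.69,"jaw":1},{"x":0.98,"y":-0.47,"z":0.4,"rz":-0.92,"jaw":1},{"x":0.98,"y":-0.47,"z":0.4,"rz":-0.95,"jaw":1},{"x":0.98,"y":-0.47,"z":0.4,"rz":-0.95,"jaw":1}]'
python3 go.py 472 -316 216 67.5
```

```text
t 0.45 p [ 261.  -567.9  404.7] rpy [-180.     -0.     24.68] f [-1.26 -0.52 -0.43] op 0.999 q [-1.25  0.49  1.56  0.    1.09 -0.11]
shift [ 1.979 -0.939  1.258] turn [ 0.    -0.    -0.952]invalid input
invalid input
```

```bash
python3 -m pendant '[{"x":0.33,"y":-0.16,"z":0.1,"rx":0,"ry":0,"rz":0,"jaw":1},{"x":0.67,"y":-0.32,"z":0.2,"rx":0,"ry":0,"rz":0,"jaw":1},{"x":1,"y":-0.47,"z":0.3,"rx":0,"ry":0,"rz":0,"jaw":1}]' && python3 -m pendant '[{"x":0.25,"y":-0.12,"z":0.1,"rx":0,"ry":0,"rz":-0.23,"jaw":1},{"x":0.5,"y":-0.24,"z":0.2,"rx":0,"ry":0,"rz":-0.46,"jaw":1},{"x":0.75,"y":-0.36,"z":0.3,"rx":0,"ry":0,"rz":-0.69,"jaw":1},{"x":0.98,"y":-0.47,"z":0.4,"rx":0,"ry":0,"rz":-0.92,"jaw":1},{"x":0.98,"y":-0.47,"z":0.4,"rx":0,"ry":0,"rz":-0.95,"jaw":1},{"x":0.98,"y":-0.47,"z":0.4,"rx":0,"ry":0,"rz":-0.95,"jaw":1}]'
python3 go.py 472 -316 216 67.5
```

```text
t: 0.82
eef_pos: [368.7, -439.8, 359.4]
tcp_rot: [3.141, -0.0, 0.43]
ft_force: [2.0, -0.5, -0.3]
opening: 1.001
t: 1.58
eef_pos: [471.9, -316.1, 300.0]
tcp_rot: [3.141, 0.0, 1.175]
ft_force: [-0.5, -0.7, 0.1]
opening: 1.003
t 1.575 p [ 471.9 -316.1  300. ] rpy [1.7998e+02 2.0000e-02 6.7350e+01] f [-0.5  -0.69  0.06] op 1.003 q [-0.71  0.54  1.81 -0.    0.79 -0.31]
shift [0.001 0.    0.56 ] turn [ 0.001  0.    -0.003]
```

```bash
python3 - <<'E'
from cell import env
import cv2
cv2.imwrite("pics/w1.png",env.read_camera("wrist")["img"][:,:,::-1])
E
```

```text
(no output)
```

View pics/w1.png

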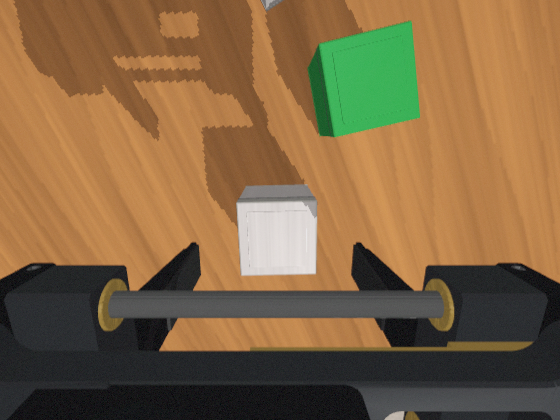

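The grey tin's lid at (277,238) sits square and centred between the fingers, whose tips are at columns 190 and 365. I'll descend and grip.

```bash
python3 -m pendant '[{"x":0,"y":0,"z":0.2,"rx":0,"ry":0,"rz":0,"jaw":1},{"x":0,"y":0,"z":0.4,"rx":0,"ry":0,"rz":0,"jaw":1},{"x":0,"y":0,"z":0.56,"rx":0,"ry":0,"rz":0,"jaw":1},{"x":0,"y":0,"z":0.56,"rx":0,"ry":0,"rz":0,"jaw":1},{"x":0,"y":0,"z":0.56,"rx":0,"ry":0,"rz":0,"jaw":0.3},{"x":0,"y":0,"z":0.56,"rx":0,"ry":0,"rz":0,"jaw":0.3},{"x":0,"y":0,"z":0.56,"rx":0,"ry":0,"rz":0,"jaw":0.3},{"x":0,"y":0,"z":0.56,"rx":0,"ry":0,"rz":0,"jaw":0.3}]'; python3 go.py 472 -316 216 67.5
```

```text
t: 2.62
eef_pos: [472.0, -315.7, 216.2]
tcp_rot: [3.141, 0.0, 1.177]
ft_force: [0.8, -0.1, 0.7]
opening: 0.636
t 2.625 p [ 472.  -315.7  216.2] rpy [1.7996e+02 2.0000e-02 6.7430e+01] f [ 0.8  -0.11  0.65] op 0.636 q [-0.71  0.66  1.86 -0.    0.61 -0.31]
shift [-0.002  0.     0.001] turn [ 0.001  0.    -0.001]
```

```bash
python3 -m pendant '[{"x":0,"y":0,"z":0,"rx":0,"ry":0,"rz":0,"jaw":0.3},{"x":0,"y":0,"z":0,"rx":0,"ry":0,"rz":0,"jaw":0.3},{"x":0,"y":0,"z":0,"rx":0,"ry":0,"rz":0,"jaw":0.3}]'; python3 -m pendant '[{"x":0,"y":0,"z":-0.1,"rx":0,"ry":0,"rz":0,"jaw":0.3},{"x":0,"y":0,"z":-0.2,"rx":0,"ry":0,"rz":0,"jaw":0.3},{"x":0,"y":0,"z":-0.3,"rx":0,"ry":0,"rz":0,"jaw":0.3},{"x":0,"y":0,"z":-0.3,"rx":0,"ry":0,"rz":0,"jaw":0.3},{"x":0,"y":0,"z":-0.3,"rx":0,"ry":0,"rz":0,"jaw":0.3},{"x":0,"y":0,"z":-0.3,"rx":0,"ry":0,"rz":0,"jaw":0.3}]'; python3 - <<'E'
from cell import env
import numpy as np,cv2
f=[]
for i in range(8):
    f.append(env.state()["ft_force"]);c=env.read_camera("side")
print(np.mean(f,0),np.std(f,0));cv2.imwrite("pics/s2.png",c["img"][:,:,::-1])
E
```

```text
t: 3.0
eef_pos: [472.2, -315.9, 216.2]
tcp_rot: [3.14, 0.0, 1.177]
ft_force: [1.3, -0.6, 5.4]
opening: 0.609
t: 3.75
eef_pos: [471.9, -315.7, 260.2]
tcp_rot: [-3.141, -0.0, 1.177]
ft_force: [0.2, -0.5, -5.0]
opening: 0.608
[-0.06948673 -0.07109145 -5.02976339] [0.24838094 0.30926458 0.20368216]
```

View pics/s2.png

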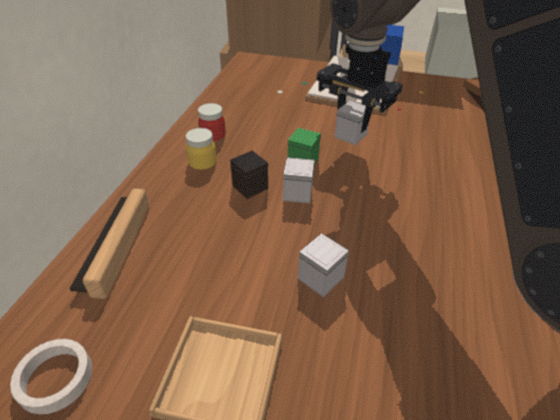

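The lift force is -5.03 N, about 0.51 kg. That is within 0.44–0.62 kg and far from 1.1 N, so the first tin is the heavy one. The side view shows it hanging level in the gripper at (352,122). I'll raise it above the other tins and carry it to the tray.

```bash
python3 -m pendant '[{"x":0,"y":0,"z":-0.2,"rx":0,"ry":0,"rz":0,"jaw":0.3},{"x":0,"y":0,"z":-0.4,"rx":0,"ry":0,"rz":0,"jaw":0.3},{"x":0,"y":0,"z":-0.5,"rx":0,"ry":0,"rz":0,"jaw":0.3},{"x":0,"y":0,"z":-0.5,"rx":0,"ry":0,"rz":0,"jaw":0.3}]'; python3 go.py 567.5 312 335 67.5;python3 go.py 567.5 312 335 93
```

```text
t: 4.65
eef_pos: [472.0, -315.7, 336.3]
tcp_rot: [3.14, 0.001, 1.177]
ft_force: [-0.4, -0.4, -5.6]
opening: 0.61
t 4.65 p [ 472.  -315.7  336.3] rpy [1.7991e+02 3.0000e-02 6.7430e+01] f [-0.39 -0.35 -5.62] op 0.61 q [-0.71  0.49  1.78 -0.    0.87 -0.31]
shift [ 4.109 -1.018  0.005] turn [ 0.002  0.001 -0.002]
t 4.65 p [ 472.  -315.7  336.3] rpy [1.7991e+02 3.0000e-02 6.7430e+01] f [-0.39 -0.35 -5.62] op 0.61 q [-0.71  0.49  1.78 -0.    0.87 -0.31]
shift [ 4.109 -1.018  0.005] turn [ 0.002  0.001 -0.568]
```

```bash
python3 -m pendant '[{"x":0.15,"y":-0.04,"z":0,"rx":0,"ry":0,"rz":0,"jaw":0.3},{"x":0.4,"y":-0.1,"z":0,"rx":0,"ry":0,"rz":0,"jaw":0.3},{"x":0.65,"y":-0.16,"z":0,"rx":0,"ry":0,"rz":0,"jaw":0.3},{"x":0.9,"y":-0.22,"z":0,"rx":0,"ry":0,"rz":0,"jaw":0.3}]'
python3 -m pendant '[{"x":0.25,"y":-0.06,"z":0,"rx":0,"ry":0,"rz":0,"jaw":0.3},{"x":0.5,"y":-0.12,"z":0,"rx":0,"ry":0,"rz":0,"jaw":0.3},{"x":0.75,"y":-0.18,"z":0,"rx":0,"ry":0,"rz":0,"jaw":0.3},{"x":1,"y":-0.25,"z":0,"rx":0,"ry":0,"rz":0,"jaw":0.3}]'
python3 -m pendant '[{"x":0.25,"y":-0.06,"z":0,"rx":0,"ry":0,"rz":0,"jaw":0.3},{"x":0.5,"y":-0.12,"z":0,"rx":0,"ry":0,"rz":0,"jaw":0.3},{"x":0.75,"y":-0.18,"z":0,"rx":0,"ry":0,"rz":0,"jaw":0.3},{"x":1,"y":-0.25,"z":0,"rx":0,"ry":0,"rz":0,"jaw":0.3}]'
python3 go.py 567.5 312 335 93
```

```text
t: 5.15
eef_pos: [493.2, -176.3, 334.6]
tcp_rot: [-3.14, -0.0, 1.177]
ft_force: [0.6, 0.6, -5.2]
opening: 0.61
t: 5.65
eef_pos: [515.9, -23.4, 334.6]
tcp_rot: [-3.14, 0.0, 1.177]
ft_force: [-0.1, 0.2, -5.0]
opening: 0.615
t: 6.15
eef_pos: [538.6, 129.4, 334.5]
tcp_rot: [-3.14, 0.001, 1.177]
ft_force: [0.5, 0.1, -5.3]
opening: 0.611
t 6.15 p [538.6 129.4 334.5] rpy [-1.799e+02  6.000e-02  6.746e+01] f [ 0.53  0.06 -5.27] op 0.611 q [0.12 0.48 1.81 0.   0.86 0.51]
shift [ 1.198 -0.289 -0.004] turn [-0.003  0.001 -0.568]
```

```bash
python3 -m pendant '[{"x":0.25,"y":-0.06,"z":0,"rx":0,"ry":0,"rz":-0.14,"jaw":0.3},{"x":0.5,"y":-0.12,"z":0,"rx":0,"ry":0,"rz":-0.28,"jaw":0.3},{"x":0.75,"y":-0.18,"z":0,"rx":0,"ry":0,"rz":-0.42,"jaw":0.3},{"x":0.95,"y":-0.23,"z":0,"rx":0,"ry":0,"rz":-0.57,"jaw":0.3},{"x":0.95,"y":-0.23,"z":0,"rx":0,"ry":0,"rz":-0.57,"jaw":0.3}]'
python3 go.py 567.5 312 335 93
```

```text
t: 6.78
eef_pos: [561.1, 274.6, 334.0]
tcp_rot: [-3.14, 0.0, 1.628]
ft_force: [-1.0, -0.7, -6.2]
opening: 0.614
t 6.775 p [561.1 274.6 334. ] rpy [-1.7988e+02  2.0000e-02  9.3290e+01] f [-1.05 -0.73 -6.22] op 0.614 q [0.35 0.57 1.63 0.   0.94 0.29]
shift [ 0.246  0.057 -0.007] turn [-0.003  0.     0.006]
```

```bash
python3 -m pendant '[{"x":0.12,"y":0.03,"z":0,"rx":0,"ry":0,"rz":0,"jaw":0.3},{"x":0.25,"y":0.06,"z":0,"rx":0,"ry":0,"rz":0,"jaw":0.3},{"x":0.25,"y":0.06,"z":0.15,"rx":0,"ry":0,"rz":0,"jaw":0.3},{"x":0.25,"y":0.06,"z":0.3,"rx":0,"ry":0,"rz":0,"jaw":0.3},{"x":0.25,"y":0.06,"z":0.45,"rx":0,"ry":0,"rz":0,"jaw":0.3},{"x":0.25,"y":0.06,"z":0.5,"rx":0,"ry":0,"rz":0,"jaw":0.3},{"x":0.25,"y":0.06,"z":0.5,"rx":0,"ry":0,"rz":0,"jaw":0.3}]'
python3 go.py 567.5 312 224 93
python3 - <<'E'
from cell import env
import cv2
for n in("top","side"): cv2.imwrite(f"pics/{n}3.png",env.read_camera(n)["img"][:,:,::-1])
E
```

```text
t: 7.65
eef_pos: [569.1, 310.4, 260.6]
tcp_rot: [-3.141, 0.0, 1.624]
ft_force: [-0.3, -0.3, -5.0]
opening: 0.611
t 7.65 p [569.1 310.4 260.6] rpy [-1.7997e+02  1.0000e-02  9.3070e+01] f [-0.35 -0.33 -5.01] op 0.611 q [ 0.4   0.68  1.63 -0.    0.83  0.34]
shift [ 0.011 -0.01   0.244] turn [-0.001  0.     0.002]
```

View pics/side3.png

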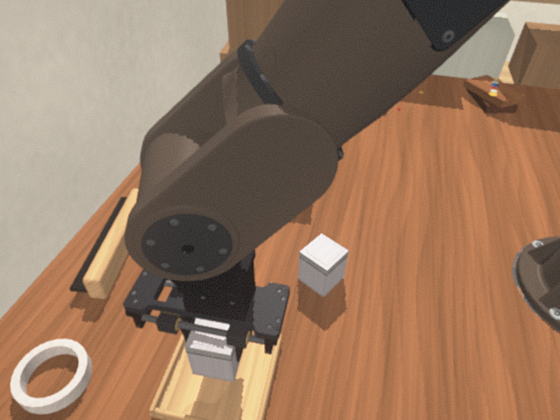

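View pics/top3.png

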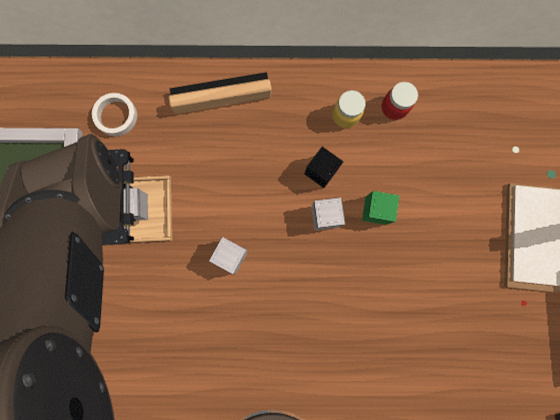

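The tin hangs over the middle of the tray: side view (213,350), top view (137,205). I'll lower it gently, with contact expected near TCP z = 223.

```bash
python3 -m pendant '[{"x":0,"y":0,"z":0.1,"rx":0,"ry":0,"rz":0,"jaw":0.3},{"x":0,"y":0,"z":0.18,"rx":0,"ry":0,"rz":0,"jaw":0.3},{"x":0,"y":0,"z":0.23,"rx":0,"ry":0,"rz":0,"jaw":0.3},{"x":0,"y":0,"z":0.23,"rx":0,"ry":0,"rz":0,"jaw":0.3},{"x":0,"y":0,"z":0.23,"rx":0,"ry":0,"rz":0,"jaw":0.3}]'
python3 -m pendant '[{"x":0,"y":0,"z":0.01,"rx":0,"ry":0,"rz":0,"jaw":0.3},{"x":0,"y":0,"z":0.01,"rx":0,"ry":0,"rz":0,"jaw":0.3}]'
python3 -m pendant '[{"x":0,"y":0,"z":0.01,"rx":0,"ry":0,"rz":0,"jaw":0.3},{"x":0,"y":0,"z":0.01,"rx":0,"ry":0,"rz":0,"jaw":0.3}]'
```

```text
t: 8.38
eef_pos: [569.1, 310.2, 226.4]
tcp_rot: [3.141, -0.0, 1.625]
ft_force: [0.9, 0.1, -4.4]
opening: 0.611
t: 8.62
eef_pos: [569.0, 310.1, 224.8]
tcp_rot: [3.141, 0.0, 1.625]
ft_force: [-0.3, 0.5, -5.3]
opening: 0.61
t: 8.88
eef_pos: [569.0, 310.1, 223.2]
tcp_rot: [3.141, 0.0, 1.625]
ft_force: [0.8, 0.6, -5.0]
opening: 0.609
```

```bash
python3 -m pendant '[{"x":0,"y":0,"z":0.01,"rx":0,"ry":0,"rz":0,"jaw":0.3},{"x":0,"y":0,"z":0.01,"rx":0,"ry":0,"rz":0,"jaw":0.3}]'
python3 -m pendant '[{"x":0,"y":0,"z":0.005,"rx":0,"ry":0,"rz":0,"jaw":0.3},{"x":0,"y":0,"z":0.005,"rx":0,"ry":0,"rz":0,"jaw":0.3}]'
```

```text
t: 9.12
eef_pos: [568.9, 310.1, 223.2]
tcp_rot: [3.141, -0.0, 1.625]
ft_force: [-4.4, -2.7, 9.6]
opening: 0.613
t: 9.38
eef_pos: [568.9, 310.1, 223.2]
tcp_rot: [3.141, -0.0, 1.625]
ft_force: [-7.2, -3.2, 17.1]
opening: 0.616
```

Contact came at 223.2, which is 7 mm above the table grasp height and so matches the tray floor. I'll ease off, open and retreat.

```bash
python3 -m pendant '[{"x":0,"y":0,"z":-0.012,"rx":0,"ry":0,"rz":0,"jaw":0.3},{"x":0,"y":0,"z":-0.012,"rx":0,"ry":0,"rz":0,"jaw":0.3}]'
python3 -m pendant '[{"x":0,"y":0,"z":0,"rx":0,"ry":0,"rz":0,"jaw":1},{"x":0,"y":0,"z":0,"rx":0,"ry":0,"rz":0,"jaw":1},{"x":0,"y":0,"z":0,"rx":0,"ry":0,"rz":0,"jaw":1},{"x":0,"y":0,"z":0,"rx":0,"ry":0,"rz":0,"jaw":1},{"x":0,"y":0,"z":0,"rx":0,"ry":0,"rz":0,"jaw":1},{"x":0,"y":0,"z":0,"rx":0,"ry":0,"rz":0,"jaw":1}]'
```

```text
t: 9.62
eef_pos: [569.1, 310.2, 223.2]
tcp_rot: [3.141, -0.0, 1.625]
ft_force: [-2.5, -0.9, 3.6]
opening: 0.611
t: 10.38
eef_pos: [569.0, 310.1, 222.7]
tcp_rot: [-3.142, 0.0, 1.625]
ft_force: [-0.0, 0.6, 0.1]
opening: 0.997
```

```bash
python3 -m pendant '[{"x":0,"y":0,"z":-0.2,"rx":0,"ry":0,"rz":0,"jaw":1},{"x":0,"y":0,"z":-0.5,"rx":0,"ry":0,"rz":0,"jaw":1},{"x":0,"y":0,"z":-0.8,"rx":0,"ry":0,"rz":0,"jaw":1},{"x":0,"y":0,"z":-1,"rx":0,"ry":0,"rz":0,"jaw":1},{"x":0,"y":0,"z":-1,"rx":0,"ry":0,"rz":0,"jaw":1}]'
python3 -m pendant '[{"x":-0.25,"y":-0.2,"z":0,"rx":0,"ry":0,"rz":0,"jaw":1},{"x":-0.5,"y":-0.4,"z":0,"rx":0,"ry":0,"rz":0,"jaw":1},{"x":-0.75,"y":-0.6,"z":0,"rx":0,"ry":0,"rz":0,"jaw":1},{"x":-1,"y":-0.6,"z":0,"rx":0,"ry":0,"rz":0,"jaw":1},{"x":-1,"y":-0.6,"z":0,"rx":0,"ry":0,"rz":0,"jaw":1}]'
python3 -m pendant '[{"x":-0.25,"y":0,"z":0,"rx":0,"ry":0,"rz":0,"jaw":1},{"x":-0.5,"y":0,"z":0,"rx":0,"ry":0,"rz":0,"jaw":1},{"x":-0.75,"y":0,"z":0,"rx":0,"ry":0,"rz":0,"jaw":1},{"x":-1,"y":0,"z":0,"rx":0,"ry":0,"rz":0,"jaw":1},{"x":-1,"y":0,"z":0,"rx":0,"ry":0,"rz":0,"jaw":1}]'
python3 - <<'E'
from cell import env
import cv2
for n in("top","side"): cv2.imwrite(f"pics/{n}4.png",env.read_camera(n)["img"][:,:,::-1])
E
```

```text
t: 11.0
eef_pos: [569.0, 310.2, 375.2]
tcp_rot: [3.137, -0.001, 1.625]
ft_force: [-0.1, -0.8, -0.5]
opening: 0.999
t: 11.62
eef_pos: [487.0, 153.8, 372.0]
tcp_rot: [-3.14, 0.0, 1.622]
ft_force: [0.5, 0.1, -0.3]
opening: 1.0
t: 12.25
eef_pos: [495.6, 4.5, 371.9]
tcp_rot: [-3.14, -0.0, 1.622]
ft_force: [-0.1, 1.0, 0.7]
opening: 0.999
```

View pics/top4.png

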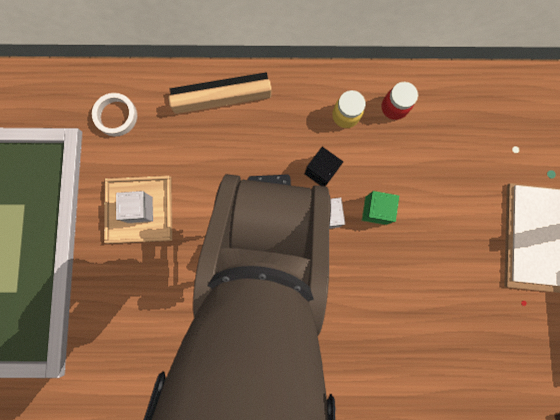

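View pics/side4.png

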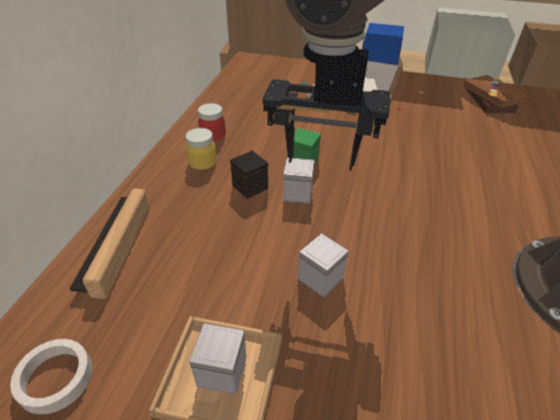

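The tin stands upright inside the tray: top view lid (129,205), side view (219,355). In the side view the other two tins are at their original pixels, (323,262) and (298,180). One numeric check, then I'll hand it in.

```bash
python3 - <<'E'
from cell import env
from h import *
C={n:env.read_camera(n) for n in("top","side")}
def cen(n,u,v,th,r=27):
    h=cv2.cvtColor(np.ascontiguousarray(C[n]["img"]),cv2.COLOR_RGB2HSV)[v-r:v+r,u-r:u+r]
    m=((h[...,1]<40)&(h[...,2]>th)).astype(np.uint8)
    k,_=cv2.findContours(m,0,2);k=max(k,key=cv2.contourArea);M=cv2.moments(k);return np.array([M["m10"]/M["m00"]+u-r,M["m01"]/M["m00"]+v-r])
a=cen("top",132,205,150);b=cen("side",219,345,150);print(a,b,tri(C["top"],a,C["side"],b).round(1),ray(C["top"],a,79))
for b,z in((( 323,262),(462.1,99)),((298,180),(555.3,-119.6))): print(ray(C["side"],cen("side",*b,155),72).round(1),z)
s=env.state();print(s["t"],s["ft_force"],s["opening"],abs(s["qvel"]).max())
env.job_done()
E
```

```text
[129.3916849  205.28908339] [217.18531039 346.04845319] [567.2 310.3  79.7] [567.60508815 310.64098782  79.        ]
[461.5  98.7  72. ] (462.1, 99)
[ 553.7 -118.6   72. ] (555.3, -119.6)
12.45 [-0.32175211 -0.0107098   0.25587707] 0.9983427564252793 0.005175941472441732
the job is handed in; nothing more can be done
```

The heavy tin now stands upright on the tray floor, and I handed the job in at 12.5 s.

- **Finding the heavy tin:** The first tin I lifted, the one at (472, −316), pulled 5.0 N, about 0.51 kg. Only the heavy tin can weigh that much, so I did not lift the other two.
- **Placing:** It touched the tray floor 7 mm above the table, as expected. After release its lid measured (567, 310, 79.7), which puts it near the tray centre of about (567.5, 312).
- **Other two tins:** I never touched them. The final check, from the side camera only because the arm covered part of the top view, puts them within 2 mm of where they were.
- **Weak measurement:** The tray rim heights I triangulated scattered between 13 and 21 mm because the corners were picked by hand. The tray's position and floor height agreed otherwise.

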